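# Close an instrument container with its lid set and take the dust cover off for sterilising

### The arm

A 7-joint arm with a two-finger parallel gripper is mounted at the origin on a cart in front of the work surface, level with it; the furniture and walls round the work are solid. World frame = base frame: x ahead of the robot, y to its left, z up, the work surface at z = 0. Lengths are in m, angles in rad, forces in N, time in s.
With the tool pointing down it reaches from about 0.425 to 0.925 m from the base axis. Payload 6.8 kg.
Tool frame: the origin (TCP) lies on the centre line of the jaws, within the pads' length; the fingertips stand 14 mm ahead of it and the grasp point (between the pads) lies 5 mm behind it (bot.finger_overhang is the distance from the TCP to the fingertips, in m); z points along the fingers, y is the line along which they close (so a half turn about z gives the same grasp; the last joint's range is limited). The gripper opens to 85 mm and grips with 20 to 120 N. Pads are 22 mm wide; open, the fingers measure 114 mm over their backs; the gripper's body (76 mm by 85 mm) begins 54 mm behind the grasp point. The pads swing forward as they close: fully open they stand 13 mm farther back than shut.
Start: joints at [-1.427, 0.477, 0.022, 1.555, -0.011, 1.109, -0.083], TCP at [0.168, 0.654, 0.245] pointing down, gripper open.
Joint ranges: [-2.96, 2.96], [-0.34, 2.1], [-1.41, 1.46], [0.24, 2.44], [-1.37, 4.51], [0.17, 1.92], [-2.96, 2.96]. Speed limits (rad/s): [2.39, 2.39, 3.14, 3.14, 3.14, 3.14, 3.14].

### API

Orientations are given as a unit quaternion [w, x, y, z].
In Python, from station import bot gives the robot as it stands.
- The arm moves only by the shell command python3 -m inch 'ROWS' [OPENING] [FORCE]. ROWS is JSON, a list of rows, each a list of 4 numbers: the shift along the tool's x, y, z in m, then the turn about the tool's z in degrees. A call has 1 to 12 rows; each row shifts and turns the commanded pose from where the row before left it, along the tool's axes as they then stand; what a row does not reach is not made up. A row lasts 1/10 s, in which the tool goes at most 50 mm and 8.59 degrees, less where a joint would pass 70% of its speed; a pose out of reach is approached as far as the arm can. A call is refused whole if a number of a shift passes 0.05 or a number of a turn 8.59, either way. A call with a gripper value outside its range is refused whole. OPENING is the finger opening in m, from 0 to 0.0854, set as the call begins (- or left out, the last holds). The fingers move at their own pace and stop on an object; FORCE is the grip in N (left out, the last holds). Time passes only in rows, so rows that do not move let the fingers close. It gives the time, the measured TCP pose, the force, the opening and the grip force at its end, in the units of the state.
- bot.get_obs(): the state, without advancing time (a new reading comes with each control period).
- bot.read_camera(name): name is "scene" or "top" or "wrist"; returns a dict with "color" (480x640x3 uint8, red, green, blue), "mtx" (3x3 intrinsics, pixels), "world_from_camera" (4x4, takes a point from camera to world coordinates); the wrist camera has in their place "hand_eye" (4x4, takes a point from camera to tool coordinates, whose origin is the TCP and whose axes are the flange's). Camera axes: x right, y up, looking along -z (the intrinsics and any distortion apply to the point x, -y, -z); pixel columns grow to the right and rows downward; lengths in m; the calibration is good to about 2 mm. A picture is of the moment at which its call begins: read the wrist's pose just before it. There is no depth.
- bot.hand_in(): hands the job in; it is judged then, once.
The state is a dict: "t": time; "q": joint angles; "joint_vel": joint speeds; "joint_torque": joint torques, N m; "eef_pos": TCP position; "tool_rot": TCP orientation; "contact_force": force on the tool from outside, world axes, zero at the start; "torque": the same for the moment, N m; "gripper_width": opening from 0.0 (shut) to 1.0 (fully open); "grasp_force": force on a finger pad.
Only numpy, scipy, OpenCV 4.12 (cv2) and the standard library are available. Lean on these libraries where they do the work, as an engineer would, in place of code of your own. Each camera call takes 0.05 s, during which the arm holds its last target. There are 200 camera calls.

### The job

Get the instrument container ready for the steriliser: first push the open container, standing askew in the rimmed tray, square and flush into the tray's far left corner (seen from the robot). Then carry the lid set over by the wing knob of its dust cover and lower it onto the container until the inner lid hanging inside is fully home, and only then turn the knob counter-clockwise (seen from above) to its stop, so that it lets go of the inner lid. Lift the dust cover off alone and finish still holding it by its knob, still and level, a good hand's breadth (10 cm or more) above where it sat, the inner lid left seated and never touched, the container still in its corner, and the gauze pack, gallipot and tape roll left where they are.

Things in the scene. Friction and masses are not known exactly. Their poses are not given: they have to be found in the camera images.
- tray: Fixed rimmed steel tray, outside 300 (x) x 340 (y) x 25 mm high, walls and floor 3 mm thick. Origin: centre of its underside, on the worktop. x points roughly away from the robot, y roughly to its left (yaw up to 0.12 rad either way). Its far left corner is the one at +x, +y: inner wall faces at x = +147 and y = +167 mm.
- container: Open aluminium box, outside 125 (x) x 185 (y) x 55 mm, walls 3 mm, a 2 mm bead round the rim outside (129 x 189 over it). About 0.8 kg, loose, slides at a push of 3 to 7 N. Origin: centre of its underside, on the tray floor. Flush in the corner its origin is at x +84.5, y +74.5 mm in the tray's frame, axes parallel; it starts 30 to 65 mm short of that both ways, yaw up to 0.2 rad.
- inner_lid: Vented inner lid, 0.22 kg, hidden under the cover: flange 129 (x) x 189 (y) mm, below it a 12 mm deep plug skirt, 115 x 175 mm, 5.6 mm narrower each side at the bottom as lead-in (2 mm play each side when home). Origin: centre of the skirt's bottom, at first on the worktop; flange underside at z 12 mm. Home, the origin is 43 mm above the container's, axes parallel (either way round).
- dust_cover: Aluminium outer cover over the inner lid (2 mm play), 137 (x) x 197 (y) x 27 mm, 0.22 kg. Origin: centre of its lower edge. It rests on the inner lid with its origin 8 mm above that lid's; lifted with the knob latched, the inner lid hangs level 4 mm lower. At rest on the closed container its origin is 51 mm above the container's. At the start y points roughly to the robot's left (yaw to 0.4).
- knob_grip (a point): Middle of the wing of the black knob on the cover, 47 mm above the cover's origin, on its vertical centre line. The wing is 44 mm long (point x), 12 mm thick (point y) and stands 34 to 59 mm above the cover's origin, on a round boss 26 mm across. Grip it across its 12 mm.
- wing_knob (a joint): Turn of the knob, rad, 0 to 1.4 (stop), growing counter-clockwise from above; at 0 the wing lies along the cover's x. Stiff, about 0.1 N m, stays where left; starts at 0 to 0.25. Until about 1.2 the bar at the foot of its shaft is caught under a bridge on the inner lid, so lifting it lifts both lids; within 0.1 of the stop the bar lines up with the bridge's slot and the cover lifts off alone.
- gauze_pack: Bystander, loose: flat gauze pouch 60 x 88 x 9 mm in the tray's near right corner. Origin: centre of its underside.
- gallipot: Bystander, loose: small steel cup, 63 mm across, 38 mm high, on the worktop far left of the tray. Origin: centre of its underside.
- tape_roll: Bystander, loose: roll of surgical tape, 58 mm across, 12 mm high, lying flat on the worktop in front of the bottle rack. Origin: centre of its underside.

How it is judged:
On the way, in this order (a step that is already met when the one before it is completed fails the run):
1. the container stands square and flush in the tray's far left corner (x of container in the frame of tray above 0.0805 m and y of container in the frame of tray above 0.0705 m and angle between the x axis of container and the x axis of tray, either way round below 0.03 rad and angle between the z axis of container and the z axis of tray, either way round below 0.03 rad), for 0.1 s.
2. the lid set is lowered fully home: inner lid seated in the container, knob still latched (z of inner_lid in the frame of container between 0.0405 and 0.0455 m and horizontal distance between inner_lid and container below 0.005 m and angle between the z axis of inner_lid and the z axis of container, either way round below 0.03 rad and value of joint wing_knob below 0.6 rad), for 0.1 s.
3. the knob is turned to its stop with the inner lid home (z of inner_lid in the frame of container between 0.0405 and 0.0455 m and horizontal distance between inner_lid and container below 0.005 m and angle between the z axis of inner_lid and the z axis of container, either way round below 0.03 rad and value of joint wing_knob above 1.25 rad), for 0.1 s.
At the end, for the whole second after the job is handed in: Fingers hold the dust cover level (0.25 rad), still, 85 mm or more above where it sat, touching neither inner lid nor container; inner lid home (2.5 mm in height, 5 mm sideways, 0.03 rad); container within 4 mm, 0.03 rad of flush in the corner; bystanders within 20 mm of their places (all of step 1 and z of inner_lid in the frame of container between 0.0405 and 0.0455 m and horizontal distance between inner_lid and container below 0.005 m and angle between the z axis of inner_lid and the z axis of container, either way round below 0.03 rad and z of dust_cover in the frame of container above 0.136 m and angle between dust_cover's own z axis and vertical below 0.25 rad and contact force between the fingers and dust_cover above 1 N and contact force between dust_cover and inner_lid below 0.1 N and contact force between dust_cover and container below 0.1 N and linear speed of dust_cover below 0.03 m/s and linear speed of inner_lid below 0.02 m/s and distance of each of gauze_pack, gallipot, tape_roll from where it was at the start of the episode below 0.02 m); the arm keeps its last pose, push and grip.
It fails at once if the knob is turned open (past 0.6 rad) while the inner lid is not seated in the container, or the inner lid is lifted or dragged once the knob is turned (value of joint wing_knob above 0.6 rad and not (z of inner_lid in the frame of container between 0.036 and 0.05 m and horizontal distance between inner_lid and container below 0.01 m)).
It fails at once if the fingers touch the inner lid (contact force between the fingers and inner_lid above 0.5 N).
It fails at once if a bystander is pushed about (distance of any of gauze_pack, gallipot, tape_roll from where it was at the start of the episode above 0.02 m).
It also fails if it takes over 64 s, if anything falls off the work surface, if the arm or the gripper's body presses on something with over 40 N, if the wrist force passes 120 N, or if a joint passes its speed limit or range.

## Working session

There is one attempt and no reset: what is moved stays moved. The work goes in short steps, Python scripts to look and compute and a shell command to move; the robot and the scene stay as the last step left them, time stands still between calls to the robot, and variables do not carry over. Pictures are saved under pics/ and viewed, at most 12 in all, crops included, and the job is handed in when it is done.

```bash
ls; mkdir -p pics
python3 - <<'E'
from station import bot
import cv2,numpy as np
o=bot.get_obs();print(o)
for n in ["top","scene"]:
    c=bot.read_camera(n);cv2.imwrite(f"pics/{n}0.png",c["color"][:,:,::-1]);print(n,c["mtx"],c["world_from_camera"],[k for k in c])
E
```

```text
pics
{'t': 0.0, 'q': array([-1.42711452,  0.47781716,  0.02232156,  1.55647492, -0.01149631,
        1.10930598, -0.08311306]), 'joint_vel': array([ 0.00017226,  0.00043433, -0.00064094, -0.00102673, -0.00192091,
       -0.00031223,  0.00073667]), 'joint_torque': array([-7.90620452e-04, -5.96460450e+01,  1.60742920e+00, -2.81185806e+01,
        1.23997981e-02,  9.38919053e-03, -1.04335842e-05]), 'eef_pos': array([0.16802181, 0.65315191, 0.244304  ]), 'tool_rot': array([-5.02670601e-05,  1.25545636e-01,  9.92087401e-01, -9.37388276e-04]), 'contact_force': array([-0.3784758 , -0.00834853,  0.19192498]), 'torque': array([-0.00152295, -0.02277143, -0.01831737]), 'grasp_force': 0.0, 'gripper_width': 0.9976057016434949}
top [[621.19120207   0.         320.82350647]
 [  0.         621.19120207 240.16457996]
 [  0.           0.           1.        ]] [[ 9.84090185e-03  9.93929037e-01 -1.09582048e-01  4.38421170e-01]
 [-9.99868303e-01  1.11950866e-02  1.17493317e-02 -9.32810299e-04]
 [ 1.29047825e-02  1.09451992e-01  9.93908310e-01  1.21577278e+00]
 [ 0.00000000e+00  0.00000000e+00  0.00000000e+00  1.00000000e+00]] ['color', 'mtx', 'world_from_camera']
scene [[569.62939951   0.         323.46702247]
 [  0.         569.62939951 230.64300062]
 [  0.           0.           1.        ]] [[-0.99944432 -0.02550441  0.02146081  0.60048584]
 [ 0.03271178 -0.8741486   0.48455564  0.65521496]
 [ 0.00640163  0.48498841  0.87449715  1.24599273]
 [ 0.          0.          0.          1.        ]] ['color', 'mtx', 'world_from_camera']
```

View pics/top0.png

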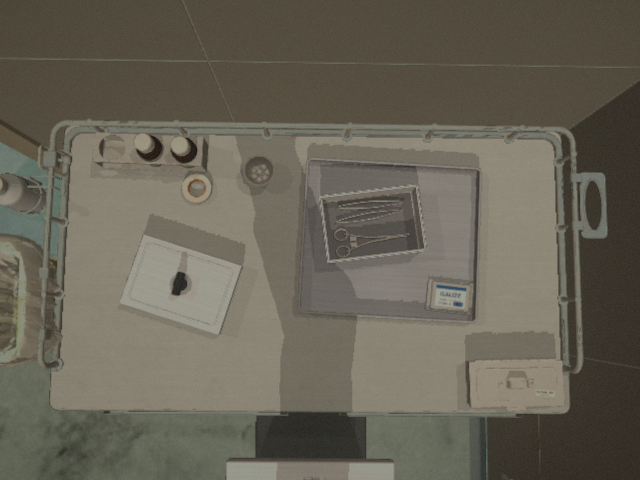

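View pics/scene0.png

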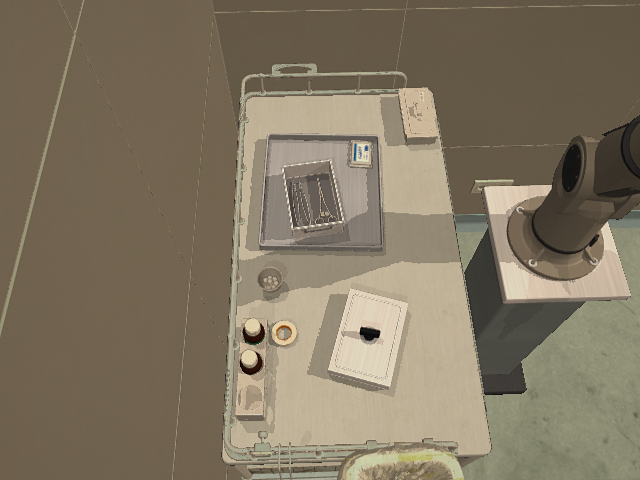

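The top view has +x up and +y left. It shows the tray at (300–480, 158–322), the container rim at (320–427, 185–263), the white cover at (122–243, 236–333) and the knob at about (179, 284). The scene view agrees. Next I'll measure from the corners.

```bash
cat > h.py <<'E'
import numpy as np,cv2
from station import bot
def ray(c,uv,W=None):
    W=c["world_from_camera"] if W is None else W
    p=cv2.undistortPoints(np.array([[uv]],float),c["mtx"],None)[0,0]
    return W[:3,3],W[:3,:3]@np.array([p[0],-p[1],-1])
def onz(c,uv,z,W=None):
    o,d=ray(c,uv,W); return (o+d*(z-o[2])/d[2])
def toolR(o):
    from scipy.spatial.transform import Rotation as R
    return R.from_quat(np.roll(o["tool_rot"],-1)).as_matrix()
E
python3 - <<'E'
from h import *
print(bot.finger_overhang)
c=bot.read_camera("top");im=c["color"];hsv=cv2.cvtColor(im,cv2.COLOR_RGB2HSV);g=im.min(2)
# cover
for thr in (165,180,195):
    m=(g>thr).astype(np.uint8);m[:, :100]=0;m[:,260:]=0;m[:225]=0;m[345:]=0
    k=max(cv2.findContours(m,0,2)[0],key=cv2.contourArea);r=cv2.minAreaRect(k)
    b=cv2.boxPoints(r);P=np.array([onz(c,p,.035) for p in b])[:,:2]
    print(thr,r,P.mean(0).round(4),[ (P[i]-P[i-1]).round(3).tolist()+[round(float(np.linalg.norm(P[i]-P[i-1])),3)] for i in (1,2)])
mb=(im.max(2)<60).astype(np.uint8);mb[:, :160]=0;mb[:,205:]=0;mb[:265]=0;mb[305:]=0
k=max(cv2.findContours(mb,0,2)[0],key=cv2.contourArea);r=cv2.minAreaRect(k);P=np.array([onz(c,p,.067) for p in cv2.boxPoints(r)])[:,:2]
print("knob",r,P.mean(0),P)
a=cv2.resize(im[150:330,285:490],None,fx=3.3,fy=3.3,interpolation=cv2.INTER_CUBIC)
cv2.imwrite("pics/tray.png",a[:,:,::-1])
E
```

```text
0.014Traceback (most recent call last):
  File "<stdin>", line 7, in <module>
ValueError: max() iterable argument is empty
```

Run:
```python
from h import *
c=bot.read_camera("top");im=c["color"];hsv=cv2.cvtColor(im,cv2.COLOR_RGB2HSV);g=im.min(2)
print(im[270,160],im[300,210],im[350,160],im[284,179],im[220,160])
for thr in (128,136,144):
    m=(g>thr).astype(np.uint8);m[:, :100]=0;m[:,260:]=0;m[:225]=0;m[345:]=0
    cs=cv2.findContours(m,0,2)[0]
    if not cs: continue
    k=max(cs,key=cv2.contourArea);r=cv2.minAreaRect(k)
    b=cv2.boxPoints(r);P=np.array([onz(c,p,.035) for p in b])[:,:2]
    print(thr,r,P.mean(0).round(4),[ (P[i]-P[i-1]).round(3).tolist()+[round(float(np.linalg.norm(P[i]-P[i-1])),3)] for i in (1,2)])
mb=(im.max(2)<60).astype(np.uint8);mb[:, :160]=0;mb[:,205:]=0;mb[:265]=0;mb[305:]=0
k=max(cv2.findContours(mb,0,2)[0],key=cv2.contourArea);r=cv2.minAreaRect(k);P=np.array([onz(c,p,.067) for p in cv2.boxPoints(r)])[:,:2]
print("knob",r,P.mean(0),P)
a=cv2.resize(im[150:330,285:490],None,fx=3.3,fy=3.3,interpolation=cv2.INTER_CUBIC)
cv2.imwrite("pics/tray.png",a[:,:,::-1])
```

```text
[155 155 143] [156 156 143] [137 132 116] [40 39 35] [113 106  95]
128 ((179.8199462890625, 284.0539855957031), (103.92424774169922, 72.49256896972656), 18.004159927368164) [0.4825 0.2511] [[0.131, -0.037, 0.136], [-0.059, -0.19, 0.199]]
136 ((179.75, 283.75), (103.09024810791016, 71.78368377685547), 18.434946060180664) [0.4831 0.2513] [[0.13, -0.037, 0.135], [-0.06, -0.188, 0.197]]
144 ((222.80003356933594, 312.9000244140625), (3.130495071411133, 1.7888542413711548), 26.56505012512207) [0.4286 0.1685] [[0.003, -0.001, 0.003], [-0.003, -0.005, 0.006]]
knob ((179.92001342773438, 283.4400329589844), (12.521982192993164, 22.539567947387695), 10.30484676361084) [0.48204434 0.24411511] [[0.46356666 0.25846821]
 [0.50440386 0.25252143]
 [0.5005115  0.22971721]
 [0.45969536 0.23575361]]
```

View pics/tray.png

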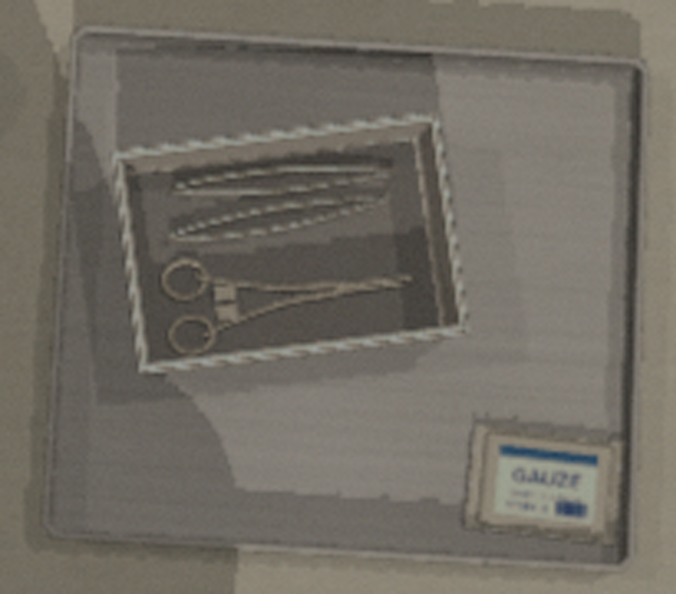

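The crop shows the tray's outer rim corners at (74,30), (645,62), (628,566) and (45,535). The container's rim corners are at (115,157), (437,117), (467,330) and (143,370). The gauze sits in the near right corner.

Run:
```python
from h import *
c=bot.read_camera("top")
def fit(px,model,z):
    P=np.array([onz(c,(285+u/3.3,150+v/3.3),z)[:2] for u,v in px]);M=np.array(model,float)
    Pc,Mc=P-P.mean(0),M-M.mean(0);a=np.arctan2((Mc[:,0]*Pc[:,1]-Mc[:,1]*Pc[:,0]).sum(),(Mc*Pc).sum())
    R=np.array([[np.cos(a),-np.sin(a)],[np.sin(a),np.cos(a)]]);t=P.mean(0)-R@M.mean(0)
    print("pose",t.round(4),round(a,4),"res mm",((P-M@R.T-t)*1e3).round(1).tolist());return t,R,a
q=lambda x,y:[(x,y),(x,-y),(-x,-y),(-x,y)]
t,R,a=fit([(74,30),(645,62),(628,566),(45,535)],q(.15,.17),.025)
k,Rk,b=fit([(115,157),(437,117),(467,330),(143,370)],q(.0645,.0945),.058)
print("cont in tray",R.T@(k-t),b-a,"goal world",t+R@[.0845,.0745])
for n,p in dict(pushx_start=(-.05,(R.T@(k-t))[1]),).items(): print(n,t+R@np.array(p))
np.savez("tray.npz",t=t,a=a)
```

```text
pose [ 0.5728 -0.1498] -0.0454 res mm [[-1.4, -0.5], [-1.0, -0.1], [1.7, 1.6], [0.7, -1.0]]
pose [ 0.5986 -0.1128] 0.1354 res mm [[-2.7, -1.6], [-2.7, 0.8], [2.3, 2.0], [3.1, -1.2]]
cont in tray [0.02403351 0.03814024] 0.18085417097823347 goal world [ 0.66062197 -0.07917722]
pushx_start [ 0.52461023 -0.10939457]
```

```bash
python3 -m inch '[[0,0,0,-5.9],[0,0,0,-5.9],[-0.03,-0.035,0,0],[-0.03,-0.035,0,0],[-0.03,-0.035,0,0],[-0.03,-0.035,0,0],[-0.03,-0.035,0,0],[-0.03,-0.035,0,0],[-0.03,-0.035,0,0],[-0.03,-0.035,0,0],[-0.03,-0.035,0,0],[-0.03,-0.035,0,0]]' && python3 -m inch '[[-0.02,-0.04,0,0],[-0.02,-0.04,0,0],[-0.016,-0.04,0,0],[0,-0.045,0,0],[0,-0.045,0,0],[0,-0.045,0,0],[0,-0.045,0,0],[0,-0.045,0,0],[0,-0.045,0,0],[0,0,0,0]]'
cat >> h.py <<'E'
T=np.load("tray.npz")
def intray(p):
    a=float(T["a"]);R=np.array([[np.cos(a),-np.sin(a)],[np.sin(a),np.cos(a)]]);return R.T@(np.array(p)[:2]-T["t"])
def st():
    o=bot.get_obs();Rm=toolR(o)
    print("t",round(o["t"],2),"pos",o["eef_pos"].round(4),"tray xy",intray(o["eef_pos"]).round(4),"tool y yaw deg",np.degrees(np.arctan2(Rm[1,1],Rm[0,1])).round(2),"tilt",Rm[:2,2].round(4),"q",o["q"].round(2),"F",o["contact_force"].round(1),"M",o["torque"].round(2),"w",round(o["gripper_width"],3),"gf",round(o["grasp_force"],1))
E
python3 -c "from h import *;st()"
```

```text
t: 1.45
eef_pos: [0.4527, 0.2887, 0.2455]
tool_rot: [0.0, 0.023, 1.0, 0.0]
contact_force: [0.4, -0.0, -0.5]
gripper_width: 1.001
grasp_force: 0.0
t: 2.45
eef_pos: [0.4887, -0.1087, 0.2457]
tool_rot: [0.0, 0.028, 1.0, -0.001]
contact_force: [-0.1, 1.8, -0.3]
gripper_width: 1.0
grasp_force: 0.0
t 2.45 pos [ 0.4887 -0.1087  0.2457] tray xy [-0.0859  0.0372] tool y yaw deg 86.79 tilt [ 0.0006 -0.0024] q [-0.25  0.19  0.39  1.99 -0.08  0.98  1.7 ] F [-0.1  1.8 -0.3] M [ 0.03  0.03 -0.01] w 1.0 gf 0.0
```

```bash
python3 -m inch '[[0,0,0.042,-0.6],[0,0,0.042,0],[0,0,0.042,0],[0,0,0.042,0],[0,0,0.040,0],[0,0,0,0]]' && python3 -m inch '[[-0.015,0,0,0],[-0.01,0,0,0],[-0.01,0,0,0],[-0.01,0,0,0],[-0.01,0,0,0],[-0.01,0,0,0],[0,0,0,0]]'
python3 - <<'E'
from h import *
st();c=bot.read_camera("top");cv2.imwrite("pics/p1.png",cv2.resize(c["color"][150:330,285:490],None,fx=3.3,fy=3.3)[:,:,::-1])
E
```

```text
t: 3.05
eef_pos: [0.4863, -0.1008, 0.0332]
tool_rot: [-0.005, 0.017, 1.0, 0.0]
contact_force: [-1.5, 0.4, 0.2]
gripper_width: 1.0
grasp_force: 0.0
t: 3.75
eef_pos: [0.5566, -0.1039, 0.0385]
tool_rot: [0.001, 0.017, 1.0, -0.0]
contact_force: [1.8, 1.5, 0.1]
gripper_width: 0.996
grasp_force: 0.0
t 3.75 pos [ 0.5566 -0.1039  0.0385] tray xy [-0.0183  0.0451] tool y yaw deg 88.0 tilt [ 0.0025 -0.0001] q [-0.14  0.59  0.28  1.98 -0.28  0.6   1.86] F [1.8 1.5 0.1] M [ 0.02 -0.07 -0.01] w 0.996 gf 0.0
```

View pics/p1.png

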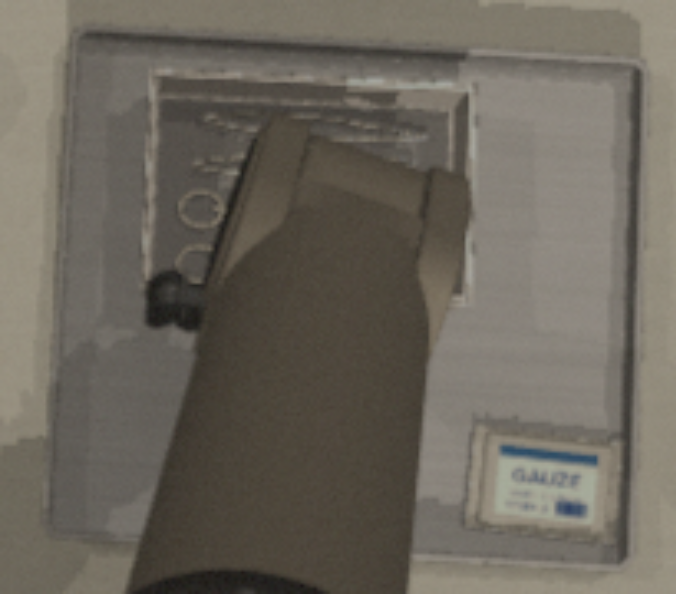

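The push squared the container: its far rim runs from (155,72) to (475,88), parallel to the tray rim and roughly 25 mm short of it. I'll keep pushing.

```bash
python3 -m inch '[[-0.01,0,0,0.5],[-0.01,0,0,0],[-0.005,0,0,0],[0,0,0,0]]' ; python3 -c "from h import *;st()"; python3 -m inch '[[-0.003,0,0,0],[0,0,0,0]]';python3 -m inch '[[-0.003,0,0,0],[0,0,0,0]]';  python3 -c "from h import *;st()"
```

```text
t: 4.2
eef_pos: [0.5801, -0.1054, 0.0376]
tool_rot: [0.0, 0.022, 1.0, -0.0]
contact_force: [-2.3, -0.4, 1.5]
gripper_width: 0.999
grasp_force: 1.0
t 4.2 pos [ 0.5801 -0.1054  0.0376] tray xy [0.0052 0.0446] tool y yaw deg 87.44 tilt [ 0.0005 -0.0003] q [-0.14  0.62  0.28  1.92 -0.28  0.63  1.85] F [-2.3 -0.4  1.5] M [-0.07  0.31 -0.1 ] w 0.999 gf 1.0
t: 4.4
eef_pos: [0.5819, -0.1055, 0.0373]
tool_rot: [-0.001, 0.022, 1.0, 0.0]
contact_force: [-5.5, 0.2, 3.5]
gripper_width: 1.003
grasp_force: 2.4
t: 4.6
eef_pos: [0.5842, -0.1055, 0.0372]
tool_rot: [-0.001, 0.023, 1.0, 0.0]
contact_force: [-6.8, 0.5, 4.7]
gripper_width: 0.999
grasp_force: 3.3
t 4.6 pos [ 0.5842 -0.1055  0.0372] tray xy [0.0094 0.0448] tool y yaw deg 87.41 tilt [-0.0028  0.0005] q [-0.14  0.63  0.28  1.91 -0.28  0.64  1.85] F [-6.8  0.5  4.7] M [-0.1   1.27 -0.3 ] w 0.999 gf 3.3
```

```bash
python3 -m inch '[[-0.003,0,0,0],[0,0,0,0]]'; python3 -m inch '[[-0.002,0,0,0],[0,0,0,0]]';  python3 -c "from h import *;st()"
```

```text
t: 4.8
eef_pos: [0.5843, -0.1055, 0.0367]
tool_rot: [-0.004, 0.023, 1.0, 0.001]
contact_force: [-12.8, 2.3, 10.3]
gripper_width: 0.999
grasp_force: 6.9
t: 5.0
eef_pos: [0.5843, -0.1056, 0.0364]
tool_rot: [-0.006, 0.023, 1.0, 0.001]
contact_force: [-18.0, 2.9, 13.7]
gripper_width: 1.0
grasp_force: 9.6
t 5.0 pos [ 0.5843 -0.1056  0.0364] tray xy [0.0094 0.0446] tool y yaw deg 87.36 tilt [-0.0123  0.0022] q [-0.14  0.64  0.29  1.9  -0.28  0.65  1.84] F [-18.    2.9  13.7] M [ 0.19  3.51 -0.32] w 1.0 gf 9.6
```

```bash
python3 -m inch '[[0.025,0,0,0],[0,0,-0.045,8.2],[0,0,-0.04,8.2],[0,0,0,8.2],[0,0,0,8.2],[0,0,0,8.2],[0,0,0,8.2],[0,0,0,8.2],[0,0,0,8.2],[0,0,0,8.2],[0,0,0,8.2],[0,0,0,8.2]]'; python3 -m inch '[[-0.038,0.025,0,0],[-0.038,0.025,0,0],[-0.038,0.025,0,0],[-0.036,0.02,0,0],[0,0,0,0]]'
python3 - <<'E'
from h import *
st();c=bot.read_camera("top");cv2.imwrite("pics/p2.png",cv2.resize(c["color"][150:330,285:490],None,fx=3.3,fy=3.3)[:,:,::-1])
E
```

```text
t: 6.2
eef_pos: [0.5667, -0.1044, 0.1228]
tool_rot: [0.001, 0.726, 0.688, 0.001]
contact_force: [0.3, 0.0, 0.2]
gripper_width: 0.999
grasp_force: 0.0
t: 6.7
eef_pos: [0.6547, -0.2662, 0.1234]
tool_rot: [0.003, 0.726, 0.688, -0.001]
contact_force: [-0.7, -1.0, 0.1]
gripper_width: 1.001
grasp_force: 0.0
t 6.7 pos [ 0.6547 -0.2662  0.1234] tray xy [ 0.0871 -0.1126] tool y yaw deg -3.03 tilt [ 0.0035 -0.0062] q [-0.16  0.76  0.72  1.61 -0.57  0.99  0.69] F [-0.7 -1.   0.1] M [-0.07  0.06  0.05] w 1.001 gf 0.0
```

View pics/p2.png

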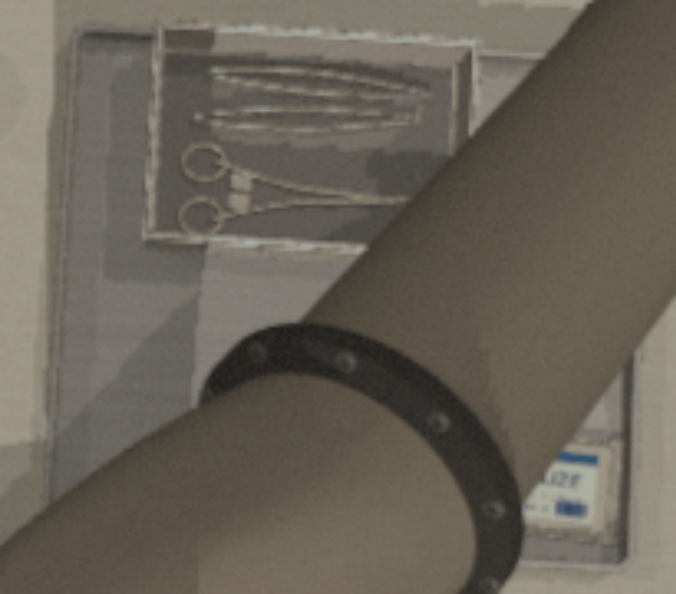

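The container is now flush against the far wall, with its rim's far edge running from (157,25) to (478,42). It still has about 45 mm to go to the left. Now the push in +y.

```bash
python3 -m inch '[[0,-0.006,0.043,0.4],[0,0,0.043,0],[0.01,0,0,0],[0.01,0,0,0],[0.01,0,0,0],[0.01,0,0,0],[0.01,0,0,0],[0.01,0,0,0],[0,0,0,0]]';python3 -c "from h import *;st()";  python3 -m inch '[[0.006,0,0,0],[0.006,0,0,0],[0.004,0,0,0],[0,0,0,0]]';  python3 -c "from h import *;st()"
```

```text
t: 7.65
eef_pos: [0.652, -0.1976, 0.0383]
tool_rot: [0.001, 0.726, 0.688, 0.001]
contact_force: [0.0, -0.3, 0.4]
gripper_width: 1.001
grasp_force: 0.0
t 7.65 pos [ 0.652  -0.1976  0.0383] tray xy [ 0.0813 -0.0442] tool y yaw deg -3.03 tilt [ 0.0027 -0.0005] q [-0.23  0.83  0.65  1.71 -0.65  0.83  0.67] F [ 0.  -0.3  0.4] M [-0.01  0.02 -0.01] w 1.001 gf 0.0
t: 8.05
eef_pos: [0.6525, -0.1859, 0.0383]
tool_rot: [0.003, 0.726, 0.687, -0.001]
contact_force: [-0.6, -8.1, 1.9]
gripper_width: 0.999
grasp_force: 4.1
t 8.05 pos [ 0.6525 -0.1859  0.0383] tray xy [ 0.0812 -0.0325] tool y yaw deg -3.19 tilt [ 0.0032 -0.0051] q [-0.25  0.82  0.66  1.72 -0.65  0.83  0.65] F [-0.6 -8.1  1.9] M [-1.59  0.26  0.39] w 0.999 gf 4.1
```

```bash
python3 -m inch '[[0.003,0,0,0],[0,0,0,0]]';python3 -m inch '[[0.003,0,0,0],[0,0,0,0]]';  python3 -m inch '[[0.002,0,0,0],[0,0,0,0]]'; python3 -c "from h import *;st()"
```

```text
t: 8.25
eef_pos: [0.6524, -0.1859, 0.0385]
tool_rot: [0.005, 0.727, 0.687, -0.002]
contact_force: [0.4, -14.4, -0.8]
gripper_width: 1.0
grasp_force: 7.0
t: 8.45
eef_pos: [0.6525, -0.1857, 0.0391]
tool_rot: [0.006, 0.727, 0.686, -0.003]
contact_force: [0.3, -20.4, 0.0]
gripper_width: 1.003
grasp_force: 9.5
t: 8.65
eef_pos: [0.6525, -0.1856, 0.0395]
tool_rot: [0.007, 0.728, 0.686, -0.003]
contact_force: [-0.0, -22.6, 0.7]
gripper_width: 1.003
grasp_force: 11.2
t 8.65 pos [ 0.6525 -0.1856  0.0395] tray xy [ 0.0813 -0.0322] tool y yaw deg -3.36 tilt [ 0.0057 -0.0151] q [-0.26  0.82  0.66  1.72 -0.64  0.82  0.64] F [ -0.  -22.6   0.7] M [-4.38  0.15  1.05] w 1.003 gf 11.2
```

```bash
python3 -m inch '[[-0.03,0,0,0],[0,0,-0.045,8.5],[0,0,-0.045,8.5],[0,0,-0.045,8.5],[0,0,-0.03,8.5],[0,0,0,8.5],[0,0,0,8.5],[0,0,0,8.5],[0,0,0,8.5],[0,0,0,8.5],[0,0,0,8.5],[0,0,0,8.5]]'; python3 -m inch '[[-0.02,-0.04,0,0],[-0.02,-0.04,0,0],[-0.02,-0.04,0,0],[-0.02,-0.04,0,0],[-0.02,-0.04,0,0],[-0.02,-0.04,0,0],[-0.02,-0.04,0,0],[-0.02,-0.04,0,0],[-0.02,-0.04,0,0],[-0.02,-0.04,0,0],[-0.01,-0.04,0,0],[0,0,0,0]]'
python3 - <<'E'
from h import *
st();c=bot.read_camera("top");a=cv2.resize(c["color"][150:330,285:490],None,fx=3.3,fy=3.3)
w=bot.read_camera("wrist");np.set_printoptions(suppress=True,precision=4);print(w["mtx"],w["hand_eye"])
cv2.imwrite("pics/wr.png",w["color"][:,:,::-1]);cv2.imwrite("pics/p3.png",a[:,:,::-1])
E
```

```text
t: 9.85
eef_pos: [0.6514, -0.2033, 0.202]
tool_rot: [-0.001, 0.998, -0.06, 0.001]
contact_force: [0.3, 0.4, -1.5]
gripper_width: 1.002
grasp_force: 0.0
t: 11.05
eef_pos: [0.4913, 0.2649, 0.2009]
tool_rot: [-0.002, 0.999, -0.052, -0.001]
contact_force: [-0.0, -0.4, -0.3]
gripper_width: 0.998
grasp_force: 0.0
t 11.05 pos [0.4913 0.2649 0.2009] tray xy [-0.1003  0.4105] tool y yaw deg -95.96 tilt [-0.001   0.0033] q [-1.5   0.79  1.39  1.94 -0.86  1.19 -1.45] F [-0.  -0.4 -0.3] M [-0.    0.02 -0.03] w 0.998 gf 0.0
[[336.993    0.     319.5386]
 [  0.     336.993  242.5505]
 [  0.       0.       1.    ]] [[-0.0011  0.9574  0.2886  0.0743]
 [ 1.      0.001   0.0005 -0.0008]
 [ 0.0002  0.2886 -0.9574 -0.1285]
 [ 0.      0.      0.      1.    ]]
```

View pics/p3.png

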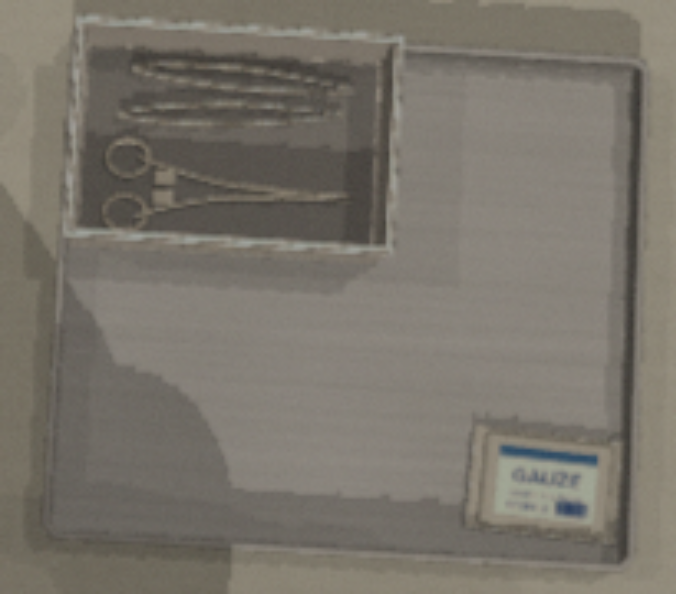

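View pics/wr.png

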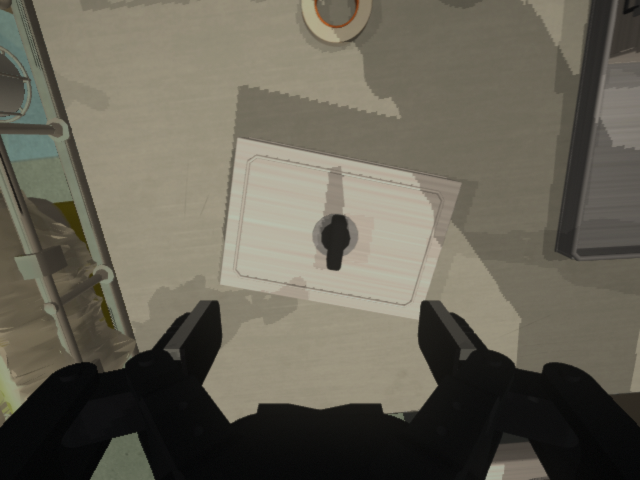

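The container now stands square in the far left corner, with rim corners at (79,17), (404,38), (390,250) and (66,234). In the wrist view the cover corners are (236,137), (462,181), (420,320) and (220,285), and the wing runs from about (338,215) to (333,270).

```bash
cat >> h.py <<'E'
def wristW(w):
    o=bot.get_obs();M=np.eye(4);M[:3,:3]=toolR(o);M[:3,3]=o["eef_pos"];return M@w["hand_eye"]
E
python3 - <<'E'
from h import *
c=bot.read_camera("top")
P=np.array([onz(c,(285+u/3.3,150+v/3.3),.058)[:2] for u,v in [(79,17),(404,38),(390,250),(66,234)]])
print("cont world",P.mean(0).round(4),"in tray",intray(P.mean(0)).round(4),"yaw",[np.arctan2(*(d)).round(3) for d in (-(P[0]-P[1]),-(P[3]-P[2]))], [np.arctan2((P[i]-P[j])[1],(P[i]-P[j])[0]).round(3) for i,j in((0,3),(1,2))])
w=bot.read_camera("wrist");W=wristW(w);o=bot.get_obs();R=toolR(o)
Q=np.array([onz(w,p,.035,W)[:2] for p in [(236,137),(462,181),(420,320),(220,285)]])
print("cover",Q.mean(0).round(4),"sides",[np.linalg.norm(Q[i]-Q[i-1]).round(4) for i in range(4)],"yaw",np.arctan2((Q[0]-Q[3])[1],(Q[0]-Q[3])[0]),np.arctan2((Q[1]-Q[2])[1],(Q[1]-Q[2])[0]),np.arctan2(-(Q[0]-Q[1])[0],(Q[0]-Q[1])[1]))
im=w["color"];m=(im.max(2)<45).astype(np.uint8);m[:200]=0;m[285:]=0;m[:,:305]=0;m[:,365:]=0
k=max(cv2.findContours(m,0,2)[0],key=cv2.contourArea);vx,vy,x0,y0=cv2.fitLine(k,cv2.DIST_L2,0,.01,.01).ravel()
r=cv2.minAreaRect(k);print(r,vx,vy,x0,y0)
a=onz(w,(x0-20*vx,y0-20*vy),.06,W);b=onz(w,(x0+20*vx,y0+20*vy),.06,W);d=(a-b)[:2];d*=np.sign(d[0])
mid=onz(w,r[0],.06,W);print("wing yaw",np.arctan2(d[1],d[0]),"mid",mid)
tgt=(Q.mean(0)+mid[:2])/2
for g in(Q.mean(0),mid[:2]): print("shift tool",R.T@(np.r_[g,o["eef_pos"][2]]-o["eef_pos"]))
E
```

```text
cont world [ 0.6611 -0.0806] in tray [0.0851 0.0731] yaw [np.float64(-3.089), np.float64(-3.103)] [np.float64(-0.047), np.float64(-0.07)]
cover [0.4831 0.2438] sides [np.float64(0.1366), np.float64(0.1967), np.float64(0.1375), np.float64(0.197)] yaw -0.300547532350584 -0.29886319870255745 -0.3038247105750033
((330.0, 243.5), (53.0, 26.0), 90.0) 0.011548099 -0.9999333 329.9565 239.73914
wing yaw -0.11990101631580645 mid [0.48387377 0.24940439 0.06      ]
shift tool [-8.19058619e-03  1.33186195e-02 -1.29322455e-05]
shift tool [-8.04136055e-03  7.70545586e-03 -7.64802329e-06]
```

```bash
python3 -m inch '[[-0.008,0.012,0,0.9],[0,0,0.04,0],[0,0,0.04,0],[0,0,0,0]]' 0.05
python3 - <<'E'
from h import *
st();w=bot.read_camera("wrist");W=wristW(w);o=bot.get_obs();R=toolR(o)
im=w["color"];print(W[:3,3])
u=(w["mtx"]@(np.array([1,-1,-1])*(np.linalg.inv(W)@[o["eef_pos"][0],o["eef_pos"][1],.067,1])[:3]));print("expected TCP px at wing top",u[:2]/u[2])
cv2.imwrite("pics/wr2.png",im[:,:,::-1])
E
```

```text
t: 11.65
eef_pos: [0.4809, 0.2438, 0.1181]
tool_rot: [0.001, 0.998, -0.067, -0.003]
contact_force: [-0.9, -0.6, 0.4]
gripper_width: 0.585
grasp_force: 0.0
t 11.65 pos [0.4809 0.2438 0.1181] tray xy [-0.1097  0.389 ] tool y yaw deg -97.69 tilt [-0.0064 -0.0019] q [-1.42  0.84  1.26  2.04 -0.96  1.05 -1.38] F [-0.9 -0.6  0.4] M [0.01 0.   0.03] w 0.585 gf 0.0
[0.55661726 0.23497537 0.2488961 ]
expected TCP px at wing top [320.96977183 274.14335654]
```

View pics/wr2.png

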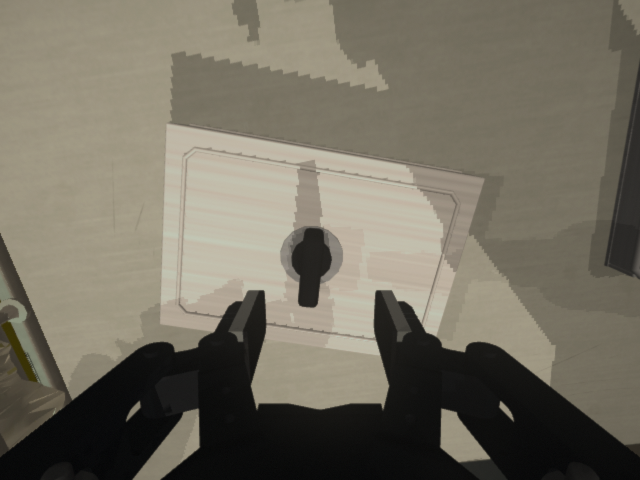

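The wing runs from about (315,228) to (308,306) and the boss centre is near (312,254), slightly left of the jaw centre line.

Run:
```python
from h import *
w=bot.read_camera("wrist");W=wristW(w);o=bot.get_obs();R=toolR(o);st()
f=lambda uv,z:(R.T@(onz(w,uv,z,W)-o["eef_pos"]))[:2].round(4)
print("boss",f((312,254),.042),"wing -x end",f((308.5,306),.067),"wing +x end top?",f((314,236),.067),"bottom",f((315,228),.042))
C=np.array([onz(w,p,.035,W)[:2] for p in [(168,124),(484,178),(436,357),(161,325)]])
print("cover",C.mean(0),f((0,0),0)*0,(R.T@(np.r_[C.mean(0),0]-o["eef_pos"]))[:2],[np.linalg.norm(C[i]-C[i-1]).round(4) for i in range(4)])
```

```text
t 11.75 pos [0.4839 0.2444 0.1222] tray xy [-0.1068  0.3897] tool y yaw deg -97.67 tilt [-0.0001 -0.0002] q [-1.43  0.84  1.26  2.03 -0.96  1.05 -1.38] F [-0.   0.   0.4] M [-0.02  0.01  0.02] w 0.586 gf 0.0
boss [ 0.0035 -0.0058] wing -x end [-0.0212 -0.0076] wing +x end top? [ 0.0227 -0.004 ] bottom [ 0.021  -0.0038]
cover [0.48525196 0.24896449] [ 0. -0.] [ 0.00075841 -0.00476514] [np.float64(0.1389), np.float64(0.1982), np.float64(0.1328), np.float64(0.203)]
```

```bash
python3 -m inch '[[0.001,-0.0055,0,0],[0,0,0,4.3],[0,0,0.035,0],[0,0,0.02,0],[0,0,0.01,0],[0,0,0,0]]'; python3 -c "from h import *;st()"; python3 -m inch '[[0,0,0,0],[0,0,0,0],[0,0,0,0],[0,0,0,0],[0,0,0,0]]' 0 50;  python3 -c "from h import *;st()"
```

```text
t: 12.35
eef_pos: [0.4855, 0.2513, 0.0566]
tool_rot: [-0.0, 0.995, -0.103, 0.0]
contact_force: [-0.5, -0.2, 0.2]
gripper_width: 0.585
grasp_force: 0.0
t 12.35 pos [0.4855 0.2513 0.0566] tray xy [-0.1054  0.3966] tool y yaw deg -101.81 tilt [0.0003 0.0001] q [-1.37  0.93  1.16  2.05 -1.09  0.97 -1.39] F [-0.5 -0.2  0.2] M [0.04 0.01 0.01] w 0.585 gf 0.0
t: 12.85
eef_pos: [0.4862, 0.2495, 0.0583]
tool_rot: [0.0, 0.995, -0.104, 0.001]
contact_force: [-0.9, -4.7, 9.1]
gripper_width: 0.126
grasp_force: 54.2
t 12.85 pos [0.4862 0.2495 0.0583] tray xy [-0.1046  0.395 ] tool y yaw deg -101.93 tilt [ 0.0026 -0.0005] q [-1.37  0.92  1.16  2.05 -1.09  0.97 -1.39] F [-0.9 -4.7  9.1] M [-0.83  0.41 -0.07] w 0.126 gf 54.2
```

```bash
python3 -m inch '[[0,0,-0.01,0],[0,0,-0.015,0],[0,0,-0.025,0],[0,0,-0.03,0],[0,0,-0.03,-2],[0,0,-0.01,-3],[0,0,0,-3],[0,0,0,-3],[0,0,0,-2.5],[0,0,0,-1],[0,0,0,0]]'
python3 - <<'E'
from h import *
st();c=bot.read_camera("top");w=bot.read_camera("wrist");a=np.hstack([c["color"][150:390,60:300],cv2.resize(w["color"],(320,240))])
cv2.imwrite("pics/l1.png",cv2.resize(a,None,fx=1.4,fy=1.4)[:,:,::-1])
W=wristW(w);o=bot.get_obs();R=toolR(o);t=R.T@(np.array([.661,-.0804,o["eef_pos"][2]])-o["eef_pos"]);print("shift",t)
E
```

```text
t: 13.95
eef_pos: [0.4849, 0.2511, 0.1769]
tool_rot: [-0.0, 1.0, 0.023, -0.0]
contact_force: [1.3, 1.1, -5.6]
gripper_width: 0.129
grasp_force: 52.4
t 13.95 pos [0.4849 0.2511 0.1769] tray xy [-0.106   0.3965] tool y yaw deg -87.34 tilt [-0.      0.0008] q [-1.47  0.75  1.32  1.98 -0.84  1.1  -1.3 ] F [ 1.3  1.1 -5.6] M [0.02 0.03 0.05] w 0.129 gf 52.4
shift [ 1.60670285e-01  3.39134981e-01 -1.00295870e-04]
```

View pics/l1.png

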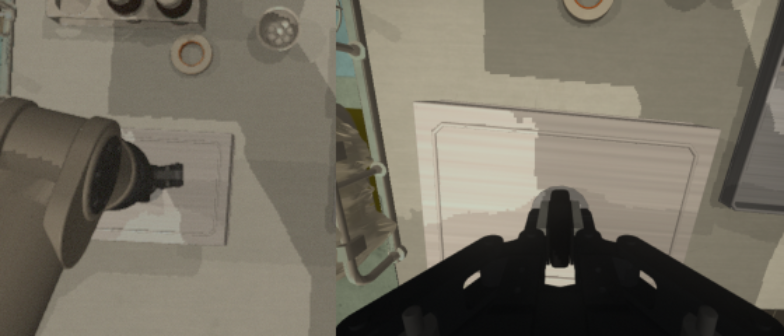

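Cover and inner lid are lifted level. The cover's far edge in the full wrist image runs from about (113,146) to (546,186).

Run:
```python
from h import *
st();w=bot.read_camera("wrist");W=wristW(w);o=bot.get_obs();R=toolR(o)
f=lambda uv,z:(R.T@(onz(w,uv,z,W)-o["eef_pos"]))[:2]
a,b=f((113,146),.154),f((546,186),.154);e=(b-a);L=np.linalg.norm(e);e/=L;n=np.array([-e[1],e[0]]);n*=np.sign(n[0])
print("len",L,"edge ang",np.degrees(np.arctan2(e[0],e[1])),"cover centre in tool",(a+b)/2-n*.0685)
```

```text
t 14.05 pos [0.485  0.251  0.1765] tray xy [-0.106   0.3964] tool y yaw deg -87.38 tilt [-0.0001  0.0003] q [-1.47  0.76  1.32  1.98 -0.84  1.1  -1.3 ] F [ 0.3 -0.1 -4.8] M [-0.03 -0.    0.01] w 0.13 gf 52.4
len 0.19058922975055756 edge ang -5.219235398982487 cover centre in tool [-0.00449883 -0.00099507]
```

```bash
python3 -m inch '[[0.01,0.02,0,0],[0.015,0.03,0,0],[0.019,0.04,0,0],[0.019,0.04,0,0],[0.019,0.04,0,0],[0.019,0.04,0,0],[0.019,0.04,0,0],[0.019,0.04,0,0],[0.015,0.03,0,0],[0.01,0.018,0,0],[0,0,0,0],[0,0,0,0]]'
python3 - <<'E'
from h import *
st();o=bot.get_obs();R=toolR(o);print("shift",R.T@(np.array([.664,-.0795,o["eef_pos"][2]])-o["eef_pos"]))
c=bot.read_camera("top");cv2.imwrite("pics/l2.png",cv2.resize(c["color"][140:300,260:460],None,fx=3.5,fy=3.5)[:,:,::-1])
E
```

```text
t: 15.3
eef_pos: [0.6643, -0.0794, 0.1758]
tool_rot: [-0.0, 1.0, 0.023, -0.001]
contact_force: [-0.2, 0.5, -4.9]
gripper_width: 0.13
grasp_force: 52.1
t 15.3 pos [ 0.6643 -0.0794  0.1758] tray xy [0.0882 0.0745] tool y yaw deg -87.41 tilt [-0.0011  0.    ] q [-0.65  0.83  1.12  1.68 -0.81  1.17 -0.84] F [-0.2  0.5 -4.9] M [ 0.11 -0.04  0.04] w 0.13 gf 52.1
shift [-3.54645900e-04  1.13453819e-04  3.90204343e-07]
```

View pics/l2.png

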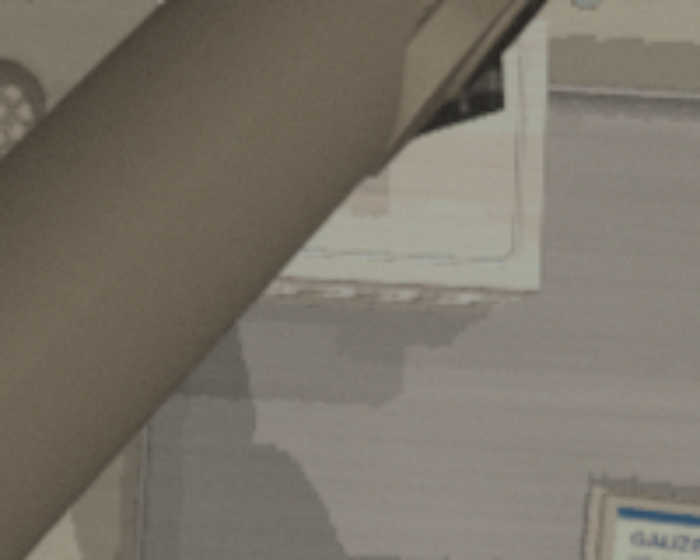

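The top view shows the cover's near right corner at crop (539,290), which is px (414,222.9). I'll use it to check the cover's centre.

Run:
```python
from h import *
c=bot.read_camera("top");a=-.046
R=np.array([[np.cos(a),-np.sin(a)],[np.sin(a),np.cos(a)]])
for px in [(414,222.9),(414.0,220.5)]:
  for z in (.1525,.148): print(px,z,onz(c,px,z)[:2]-R@[-.0685,-.0985])
```

```text
(414, 222.9) 0.1525 [ 0.66048555 -0.07923605]
(414, 222.9) 0.148 [ 0.66111661 -0.07997055]
(414.0, 220.5) 0.1525 [ 0.66467987 -0.07926377]
(414.0, 220.5) 0.148 [ 0.66532868 -0.07999839]
```

```bash
python3 -m inch '[[0,-0.0005,0.02,0],[0,0,0.02,0],[0,0,0.01,0],[0,0,0,0]]'; python3 -m inch '[[0,0,0.004,0],[0,0,0.004,0],[0,0,0.003,0],[0,0,0,0]]';python3 -c "from h import *;st()"; python3 -m inch '[[0,0,0.003,0],[0,0,0.003,0],[0,0,0,0]]'; python3 -c "from h import *;st()"
```

```text
t: 15.8
eef_pos: [0.663, -0.0775, 0.1232]
tool_rot: [-0.0, 1.0, 0.024, -0.002]
contact_force: [-0.7, -0.1, -5.8]
gripper_width: 0.127
grasp_force: 52.0
t: 16.2
eef_pos: [0.6646, -0.0785, 0.1151]
tool_rot: [-0.0, 1.0, 0.023, -0.0]
contact_force: [0.1, 0.5, -4.9]
gripper_width: 0.126
grasp_force: 52.1
t 16.2 pos [ 0.6646 -0.0785  0.1151] tray xy [0.0884 0.0754] tool y yaw deg -87.33 tilt [-0.0002  0.0002] q [-0.63  0.89  1.06  1.72 -0.87  1.08 -0.8 ] F [ 0.1  0.5 -4.9] M [ 0.03  0.02 -0.03] w 0.126 gf 52.1
t: 16.5
eef_pos: [0.6645, -0.0784, 0.1089]
tool_rot: [-0.0, 1.0, 0.023, -0.0]
contact_force: [-0.1, 0.2, -4.8]
gripper_width: 0.126
grasp_force: 52.1
t 16.5 pos [ 0.6645 -0.0784  0.1089] tray xy [0.0883 0.0755] tool y yaw deg -87.33 tilt [-0.0004  0.0002] q [-0.62  0.89  1.05  1.72 -0.88  1.07 -0.79] F [-0.1  0.2 -4.8] M [0.03 0.04 0.  ] w 0.126 gf 52.1
```

```bash
for i in 1 2 3 4; do python3 -m inch '[[0,0,0.002,0],[0,0,0,0]]' | grep -E "pos|contact"; done; python3 -c "from h import *;st()"
```

```text
eef_pos: [0.6648, -0.0788, 0.1075]
contact_force: [0.2, -0.5, -2.1]
eef_pos: [0.6647, -0.0787, 0.1053]
contact_force: [-0.6, -0.5, -2.1]
eef_pos: [0.6649, -0.0788, 0.1046]
contact_force: [-2.7, 0.6, 5.9]
eef_pos: [0.6649, -0.0789, 0.1044]
contact_force: [-8.3, 3.3, 19.2]
t 17.3 pos [ 0.6649 -0.0789  0.1044] tray xy [0.0888 0.075 ] tool y yaw deg -87.35 tilt [0.0013 0.0016] q [-0.62  0.9   1.05  1.73 -0.89  1.07 -0.79] F [-8.3  3.3 19.2] M [ 0.82  1.7  -0.03] w 0.127 gf 57.2
```

```bash
python3 -m inch '[[0,0,-0.0024,0],[0,0,0,0]]'; python3 -m inch '[[0,-0.0004,0,-6],[0,-0.0004,0,-6],[0,-0.0004,0,-6],[0,-0.0004,0,-6],[0,-0.0004,0,-6],[0,-0.0004,0,-6],[0,0,0,0]]'; python3 -c "from h import *;st()"
```

```text
t: 17.5
eef_pos: [0.665, -0.0788, 0.1046]
tool_rot: [0.0, 1.0, 0.023, 0.001]
contact_force: [-1.8, 0.2, 6.3]
gripper_width: 0.126
grasp_force: 54.4
t: 18.2
eef_pos: [0.6641, -0.0765, 0.1046]
tool_rot: [-0.0, 0.943, 0.332, 0.001]
contact_force: [-1.9, 0.7, 6.5]
gripper_width: 0.125
grasp_force: 54.3
t 18.2 pos [ 0.6641 -0.0765  0.1046] tray xy [0.0879 0.0773] tool y yaw deg -51.25 tilt [0.0008 0.0007] q [-0.56  0.82  0.91  1.72 -0.76  0.99 -0.26] F [-1.9  0.7  6.5] M [0.18 0.55 0.07] w 0.125 gf 54.3
```

```bash
python3 -m inch '[[0,-0.0004,0,-6],[0,-0.0004,0,-6],[0,-0.0004,0,-6],[0,-0.0004,0,-6],[0,-0.0004,0,-6],[0,0,0,0]]' | grep -E "rot|force"; python3 -c "from h import *;st()"; for i in 1 2 3 4; do python3 -m inch '[[0,-0.0001,0,-2],[0,0,0,0]]' >/dev/null; python3 -c "from h import *;st()"; done
```

```text
tool_rot: [-0.0, 0.826, 0.564, 0.0]
contact_force: [-3.4, 0.3, 8.1]
grasp_force: 54.5
t 18.8 pos [ 0.6624 -0.0754  0.1046] tray xy [0.0861 0.0784] tool y yaw deg -21.31 tilt [0.0004 0.0008] q [-0.5   0.76  0.79  1.73 -0.65  0.94  0.18] F [-3.4  0.3  8.1] M [0.16 0.7  0.08] w 0.128 gf 54.5
t 19.0 pos [ 0.6623 -0.0753  0.1045] tray xy [0.086  0.0784] tool y yaw deg -19.43 tilt [0.     0.0006] q [-0.5   0.75  0.78  1.72 -0.64  0.94  0.21] F [-3.9  1.1  8.6] M [0.16 0.9  0.1 ] w 0.129 gf 54.7
t 19.2 pos [ 0.6621 -0.0752  0.1045] tray xy [0.0858 0.0785] tool y yaw deg -17.43 tilt [-0.0002  0.0006] q [-0.49  0.75  0.77  1.72 -0.63  0.93  0.24] F [-4.  -0.   8.7] M [0.22 0.96 0.1 ] w 0.127 gf 54.8
t 19.4 pos [ 0.662  -0.0752  0.1045] tray xy [0.0857 0.0785] tool y yaw deg -15.43 tilt [-0.0002  0.0006] q [-0.49  0.75  0.76  1.72 -0.63  0.93  0.26] F [-3.9 -0.4  9.2] M [0.2  0.92 0.07] w 0.13 gf 54.8
t 19.6 pos [ 0.6618 -0.0752  0.1045] tray xy [0.0855 0.0786] tool y yaw deg -13.43 tilt [-0.0004  0.0007] q [-0.48  0.74  0.76  1.72 -0.62  0.93  0.29] F [-4.7  1.2  8.9] M [0.24 0.97 0.08] w 0.127 gf 54.8
```

```bash
for i in 1 2 3; do python3 -m inch '[[0,-0.0001,0,-1.5],[0,0,0,0]]' >/dev/null; python3 -c "from h import *;st()"; done
```

```text
t 19.8 pos [ 0.6617 -0.0751  0.1045] tray xy [0.0854 0.0786] tool y yaw deg -11.95 tilt [-0.0004  0.0006] q [-0.48  0.74  0.75  1.72 -0.61  0.93  0.31] F [-4.6  1.4  9. ] M [0.24 1.01 0.09] w 0.126 gf 54.9
t 20.0 pos [ 0.6618 -0.0753  0.1046] tray xy [0.0855 0.0784] tool y yaw deg -10.51 tilt [0.0002 0.0006] q [-0.47  0.74  0.74  1.72 -0.61  0.92  0.34] F [-2.8  2.   9.1] M [ 0.2   0.84 -0.38] w 0.126 gf 56.0
t 20.2 pos [ 0.6618 -0.0755  0.1045] tray xy [0.0855 0.0783] tool y yaw deg -9.07 tilt [0.0006 0.0005] q [-0.47  0.73  0.74  1.72 -0.6   0.92  0.36] F [-3.   0.2  7.1] M [ 0.09  0.71 -0.71] w 0.128 gf 57.5
```

Torque jumped from +0.09 to −0.71 N·m, so the knob is at its stop. I'll ease the wind-up and lift gently, watching the weight.

```bash
python3 -m inch '[[0,0,0,1.5],[0,0,-0.0015,0],[0,0,0,0]]' >/dev/null; python3 -c "from h import *;st()"; for i in 1 2 3; do python3 -m inch '[[0,0,-0.002,0],[0,0,0,0]]' >/dev/null; python3 -c "from h import *;st()"; done
```

```text
t 20.5 pos [ 0.6617 -0.0754  0.105 ] tray xy [0.0854 0.0783] tool y yaw deg -10.43 tilt [ 0.0001 -0.0009] q [-0.48  0.74  0.74  1.72 -0.61  0.92  0.34] F [-0.9 -1.9 -0.5] M [-0.3  -0.04 -0.29] w 0.128 gf 53.7
t 20.7 pos [ 0.6616 -0.0752  0.1069] tray xy [0.0853 0.0785] tool y yaw deg -10.37 tilt [-0.0002 -0.0007] q [-0.48  0.73  0.74  1.72 -0.6   0.93  0.33] F [ 1.5 -3.1 -3.2] M [-0.64 -0.28 -0.34] w 0.125 gf 53.0
t 20.9 pos [ 0.6616 -0.0744  0.1092] tray xy [0.0852 0.0794] tool y yaw deg -10.29 tilt [-0.0006  0.0006] q [-0.48  0.73  0.75  1.72 -0.6   0.93  0.33] F [ 0.2 -1.1 -3.3] M [-0.2  -0.04 -0.01] w 0.125 gf 52.7
t 21.1 pos [ 0.6618 -0.0743  0.1114] tray xy [0.0854 0.0794] tool y yaw deg -10.3 tilt [-0.0001  0.0007] q [-0.48  0.73  0.75  1.72 -0.6   0.93  0.33] F [-0.2 -0.7 -2.6] M [0.03 0.02 0.02] w 0.126 gf 52.8
```

The load is 2.6 N, against 4.9 N with both lids, so the cover has come free alone. Now the full lift.

```bash
python3 -m inch '[[0,0,-0.004,0],[0,0,-0.006,0],[0,0,-0.008,0],[0,0,-0.01,0],[0,0,-0.015,0],[0,0,-0.02,0],[0,0,-0.02,0],[0,0,-0.02,0],[0,0,-0.01,0],[0,0,-0.003,0],[0,0,0,0],[0,0,0,0]]'>/dev/null
python3 - <<'E'
from h import *
st();c=bot.read_camera("scene");w=bot.read_camera("top")
a=np.hstack([cv2.resize(c["color"][110:290,230:430],None,fx=2,fy=2),cv2.resize(w["color"][140:320,280:480],None,fx=2,fy=2)]);cv2.imwrite("pics/e.png",a[:,:,::-1])
E
```

```text
t 22.3 pos [ 0.6612 -0.0745  0.2263] tray xy [0.0849 0.0792] tool y yaw deg -10.32 tilt [-0.0015  0.0003] q [-0.54  0.61  0.84  1.64 -0.5   1.12  0.26] F [ 0.3  0.4 -3.4] M [0.01 0.01 0.04] w 0.127 gf 52.8
```

View pics/e.png

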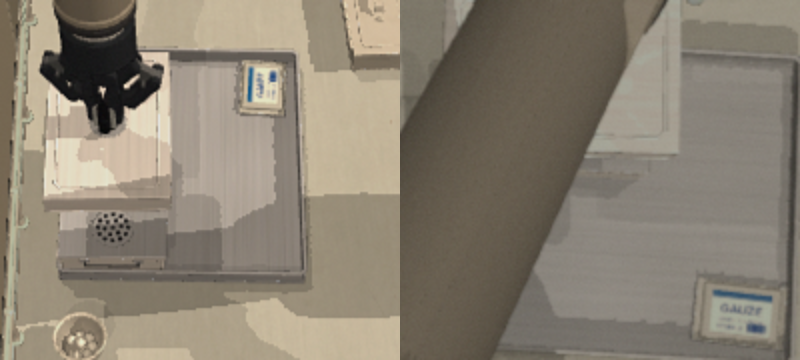

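The scene view shows the cover held level, 12 cm up. The vented inner lid (vents at about (112,228)) sits flush in the container in its corner, and the gauze and gallipot haven't moved.

```bash
python3 -c "from h import *;st();print(bot.hand_in())"
```

```text
t 22.4 pos [ 0.6612 -0.0747  0.2261] tray xy [0.0848 0.079 ] tool y yaw deg -10.33 tilt [-0.0018  0.0001] q [-0.54  0.61  0.84  1.64 -0.5   1.12  0.26] F [-0.1  0.5 -2.6] M [ 0.02 -0.02 -0.01] w 0.126 gf 52.8
the job is handed in; nothing more can be done
None
```

The job is handed in at 22.4 s with no verdict returned: the container is in its corner, the inner lid looks seated, the knob was turned to its stop, and the dust cover is held level by its knob about 12 cm above where it sat.

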